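# Blow a cover plate dry

### The job

Take the larger cover plate out of the rack and lean it on the drying rest: lower edge down on the base between the lip and the bar, roughly centred and square to the bar, tipped back on the bar, and let it go. Only then press the spring lever of the air valve half-way down, so that the lever is level, and finish while holding it there with the gripper: do not let the lever go. Leave everything else where it is.

Things in the scene. Friction and masses are not known exactly. Their poses are not given: they have to be found in the camera images.
- cover: the plate to dry: the larger of two aluminium plates standing on edge in the wooden rack: 120 mm wide (its y), 130 mm tall (its z, up), 10 mm thick (its x), flat on both faces and the same from either side, 0.3 to 0.55 kg. Origin at the middle of its lower edge; at the start that is 12 mm above the bench and its top edge 142 mm above it. In either slot.
- cover_top (a point): the middle of the cover plate's top edge, 130 mm above its origin along its z
- rack: fixed wooden rack, 130 mm (x) by 150 mm (y), base 12 mm thick, with two open slots running along its y, at x = -38 and +38 mm; each slot is 13 mm wide, between ribs that reach 42 mm above the bench. Origin at the centre of its underside. Lift a plate straight up out of its slot, by at least 35 mm.
- rest: fixed drying rest, left or right of the rack. Origin on the bench, under the plate's place; its x points level from the place to the nozzle (about away from the robot), y along the place. Base 12 mm thick, x = -80 to +180 mm, 170 mm wide. A leaned plate has its lower edge on the base behind the lip (x about 0) and is tipped back (to -x) on the bar, 12 to 22 degrees off upright.
- rest_bar (a point): middle of the rest's level round bar, 10 mm diameter, along the rest's y; axis at rest x = -28 mm, 82 mm above the bench, on end posts at y = +-68 mm
- rest_lip (a point): top middle of the rest's steel lip, 24 mm above the bench; the lip spans rest x = 14 to 24 mm and is 150 mm long
- nozzle (a point): mouth of the fixed brass air nozzle, at rest x = 97 mm, 85 mm above the bench, blowing to -x; nozzle and its post reach back to x = 168 mm, top 98 mm above the bench
- valve: fixed air valve with the spring lever, on the other side of the rack from the rest. Origin on the bench, x points from the lever's hand pad towards its pivot (about away from the robot), z up. Base 12 mm thick, from x = -105 to +85 mm, 90 mm wide. Lever pivot at x = 50 mm, 85 mm above the bench, between two steel cheeks that reach 102 mm above the bench (x = 32 to 68 mm).
- lever_pad (a point): centre of the top face of the black hand pad at the lever's free end, pad 44 mm (along the lever) by 40 mm by 16 mm; it is 125 mm from the pivot, its top 8 mm above the lever's mid line. About 124 mm above the bench at rest, 93 mm when the lever is level, 62 mm when fully down. Pressing it down from above moves the lever; it springs back up when let go.
- lever (a joint): angle of the lever in rad: 0 at rest (free end raised 14 degrees), 0.25 half-way, where the lever is level, 0.5 fully down at its stop. The spring needs about 5 N down on the pad to start, 9 N at half-way, 13 N fully down.
- small_cover: the smaller aluminium cover plate, 90 mm wide (its y), 95 mm tall (its z), 10 mm thick (its x), standing in the other slot of the rack; origin at the middle of its lower edge. Not needed: leave it.
- piston_a: a piston, 66 mm diameter, 56 mm tall, standing on the bench between the robot and the rack, to the robot's left; origin at the centre of its underside. Bystander.
- piston_b: a like piston, standing beyond the rack. Bystander.
- wrench: a 170 mm steel wrench lying flat between the robot and the rack. Bystander.
- screwdriver: a 190 mm screwdriver lying on the bench to the robot's right. Bystander.
- socket: a small steel socket, 32 mm diameter, 36 mm tall, standing beyond the rack. Bystander.
- oil: a grey plastic bottle, 64 mm diameter, 170 mm tall, standing to the robot's far left; origin at the centre of its underside. Bystander.

How it is judged:
By the outcome, as a careful person would: the job done as asked, in the order asked, and still so for the second after the job is handed in, while the arm keeps its last pose, push and grip.
It also fails if it takes over 61 s, if anything falls off the work surface, if the arm or the gripper's body presses on something with over 40 N, if the wrist force passes 120 N, or if a joint passes its speed limit or range.

### The arm

A 7-joint arm with a two-finger parallel gripper is mounted at the origin on the work surface. World frame = base frame: x ahead of the robot, y to its left, z up, the work surface at z = 0. Lengths are in m, angles in rad, forces in N, time in s.
With the tool pointing down it reaches from about 0.4 to 0.85 m from the base axis. Payload 6.9 kg.
Tool frame: the origin (TCP) lies midway between the tips of the shut fingers; the grasp point (between the pads) lies 19 mm behind it; z points along the fingers, y is the line along which they close (so a half turn about z gives the same grasp; the last joint's range is limited). The gripper opens to 85 mm and grips with 20 to 120 N. Pads are 22 mm wide; open, the fingers measure 114 mm over their backs; the gripper's body (76 mm by 85 mm) begins 54 mm behind the grasp point. The pads swing forward as they close: fully open they stand 13 mm farther back than shut.
Start: joints at [1.385, 0.507, -0.238, 1.5, 0.126, 1.149, -0.155], TCP at [0.179, -0.599, 0.231] pointing down, gripper open.
Joint ranges: [-3.08, 3.08], [-0.24, 2.05], [-1.43, 1.35], [0, 2.5], [-1.52, 4.66], [0.17, 1.96], [-2.89, 2.89]. Speed limits (rad/s): [2.39, 2.39, 3.14, 3.14, 3.14, 3.14, 3.14].

### API

Orientations are given as a rotation vector (axis times angle).
In Python, from plant import * gives the robot as it stands.
- The arm moves only by the tool play_rows, never from a script. Its argument "motion" is text: rows parted by semicolons, each of 7 numbers parted by spaces: the shift along the tool's x, y, z in m, then the turn, a rotation vector about the tool's x, y, z in degrees, then the gripper's target within -1 to 1 (fully open at 1, half-way at 0, shut at -1). In form: dx dy dz rx ry rz grip; .... A call has 1 to 20 rows; each row is the pose to reach, as a shift and turn from the pose commanded when the call began, along the tool's axes at that moment; what a row does not reach only later rows make up. A row lasts 1/12 s, in which the tool goes at most 41.7 mm and 7.16 degrees, less where a joint would pass 70% of its speed; a pose out of reach is approached as far as the arm can. A call with a gripper value outside its range is refused whole. The fingers move at their own pace and stop on an object; "squeeze" is the grip in N (left out, the last holds). Time passes only in rows, so rows that repeat a pose let the fingers close. It gives the time, the measured TCP pose, the force, the opening and the grip force at its end, in the units of the state.
- get_state(): the state, without advancing time (a new reading comes with each control period).
- camera(name): name is "side" or "top"; returns a dict with "img" (480x640x3 uint8, red, green, blue), "z_map" (480x640 float32, m along the optical axis (not along the pixel's ray), 0 where there is no reading), "intrinsics" (3x3 intrinsics, pixels), "distortion" ([k1, k2, p1, p2, k3] as OpenCV has them; the pictures are not rectified), "world_from_camera" (4x4, takes a point from camera to world coordinates). Camera axes: x right, y down, z forward; pixel columns grow to the right and rows downward; lengths in m; the calibration is good to about 2 mm. A picture is of the moment at which its call begins.
- sign_off(): hands the job in; it is judged then, once.
Trained networks look in a picture, given as the dict that the camera call returned (one of the last four; its "shot" number tells which), for a name from the list of things; names that differ only in an ending like _2 or _b are one class to them, and where a whole thing is asked for, a point or a joint stands for the part that bears it (a point fixed in the world has none). Each returns a list of dicts, best first, with "conf" (0 to 1); they miss things now and then, are a little off and sometimes report something else, mostly with a low value. They report only what shows in the picture. A call takes as long as a camera call.
- silhouettes(picture, target): "mask" (480x640 bool, what is visible of it) and "box" ([left, top, right, bottom] in pixels, round what is visible of it).
- spot_point(picture, target): "uv" ([column, row] in pixels: a listed point, or the origin of a listed thing).
The state is a dict: "time": time; "joint_pos": joint angles; "qvel": joint speeds; "joint_torque": joint torques, N m; "position": TCP position; "orientation": TCP orientation; "contact_force": force on the tool from outside, world axes, zero at the start; "wrist_torque": the same for the moment, N m; "grip_width": opening from 0.0 (shut) to 1.0 (fully open); "grip_force": force on a finger pad.
Only numpy, scipy, OpenCV 4.12 (cv2) and the standard library are available. Lean on these libraries where they do the work, as an engineer would, in place of code of your own. Each camera call takes 0.05 s, during which the arm holds its last target. There are 200 camera calls.

## Working session

There is one attempt and no reset: what is moved stays moved. The work goes in short steps, Python scripts to look and compute and a tool call to move; the robot and the scene stay as the last step left them, time stands still between calls to the robot, and variables do not carry over. Pictures are saved under pics/ and viewed, at most 10 in all, crops included, and the job is handed in when it is done.

Besides the shell and the picture viewer there is one more tool, called after "Call:" in YAML: its name, and indented under it one key for each argument. play_rows: Moves the arm, as the interface text tells. Its arguments: {"type":"object","properties":{"motion":{"type":"string"},"squeeze":{"type":"number"}},"required":["motion"]}

```bash
mkdir -p pics; cat > h.py <<'E'
from plant import *
import numpy as np, cv2
from scipy.spatial.transform import Rotation as R
def save(p,n): cv2.imwrite('pics/'+n,p['img'][:,:,::-1])
def world(p,uv,z=None):
    """3D from depth at pixels uv (N,2) or on world plane z"""
    uv=np.atleast_2d(np.asarray(uv,float)); K=np.array(p['intrinsics']);T=np.array(p['world_from_camera'])
    n=cv2.undistortPoints(uv[:,None],K,np.array(p['distortion'],float))[:,0]
    r=np.c_[n,np.ones(len(n))]
    if z is None:
        d=np.array([p['z_map'][int(round(v)),int(round(u))] for u,v in uv])
    else:
        w=r@T[:3,:3].T; d=(z-T[2,3])/w[:,2]
    return (r*d[:,None])@T[:3,:3].T+T[:3,3]
def maskpts(p,m):
    v,u=np.nonzero(m&(p['z_map']>0)); return world(p,np.c_[u,v])
E
python3 - <<'E'
from h import *
s=get_state(); print(s)
for c in('top','side'):
    p=camera(c); save(p,c+'1.png'); print(c,np.round(p['world_from_camera'],3).tolist())
    for t in ['cover','small_cover','rack','rest','valve','piston_a','oil','wrench','screwdriver','socket']:
        for d in silhouettes(p,t)[:2]:
            q=maskpts(p,d['mask']); print(t,round(d['conf'],2),np.round(d['box']),np.round(np.median(q,0),3),np.round(np.percentile(q,[2],0),3),np.round(np.percentile(q,98,axis=0),3))
    for t in ['cover','cover_top','rack','rest','rest_bar','rest_lip','nozzle','valve','lever_pad']:
        for d in spot_point(p,t)[:2]:
            print(t,round(d['conf'],2),np.round(d['uv']),np.round(world(p,d['uv']),3))
E
```

```text
{'time': 0.0, 'joint_pos': array([ 1.38548531,  0.5083118 , -0.23751428,  1.50112257,  0.12568723,
        1.14886621, -0.15478575]), 'qvel': array([ 0.00055125,  0.00117601,  0.00088126, -0.00033357,  0.00070694,
       -0.00107789,  0.00012561]), 'joint_torque': array([-1.22011261e-04, -6.20592213e+01, -2.18704909e+00, -2.49652326e+01,
        1.25753920e-02,  1.21315921e-02,  5.19084313e-05]), 'position': array([ 0.17899179, -0.59831381,  0.230449  ]), 'orientation': array([-3.10675492e+00, -4.54975413e-01,  4.28434131e-04]), 'contact_force': array([ 0.02412784,  0.89214334, -0.19928128]), 'wrist_torque': array([ 0.04657328,  0.00176082, -0.01586903]), 'grip_force': 0.0, 'grip_width': 1.0010443011129848}
top [[0.027, -0.992, 0.126, 0.376], [-1.0, -0.025, 0.011, -0.023], [-0.008, -0.126, -0.992, 1.545], [0.0, 0.0, 0.0, 1.0]]
cover 0.96 [284. 228. 338. 245.] [ 0.566 -0.009  0.125] [[ 0.56  -0.065  0.031]] [0.576 0.05  0.147]
small_cover 0.7 [283. 262. 327. 274.] [0.491 0.001 0.103] [[ 0.485 -0.044  0.026]] [0.502 0.041 0.111]
rack 0.61 [274. 229. 341. 283.] [ 0.524 -0.006  0.013] [[
[... 2997 characters left out ...]
[0.716 0.095 0.038]
socket 0.34 [392. 172. 438. 184.] [ 0.481 -0.522  0.019] [[ 0.436 -0.555  0.   ]] [ 0.557 -0.483  0.028]
cover 0.48 [320. 270.] [[0.5   0.042 0.067]]
cover_top 0.93 [307. 228.] [[ 0.569 -0.001  0.143]]
rack 0.73 [362. 196.] [[ 0.549 -0.254  0.086]]
rack 0.63 [318. 272.] [[0.528 0.01  0.016]]
rest 0.96 [356. 212.] [[ 0.572 -0.264  0.011]]
rest_bar 0.96 [363. 194.] [[ 0.556 -0.269  0.082]]
rest_lip 0.64 [348. 202.] [[ 0.614 -0.288  0.01 ]]
nozzle 0.67 [328. 182.] [[ 0.722 -0.342  0.009]]
nozzle 0.54 [353. 215.] [[ 0.572 -0.25   0.006]]
valve 0.69 [370. 294.] [[ 0.38  -0.01   0.003]]
valve 0.65 [251. 343.] [[0.534 0.286 0.014]]
lever_pad 0.9 [267. 327.] [[0.475 0.292 0.125]]
```

```bash
python3 - <<'E'
from h import *
for c in('top','side'):
    p=camera(c)
    P={t:maskpts(p,silhouettes(p,t)[0]['mask']) for t in ['cover','small_cover','rest','valve','rack']}
    def rect(n,q):
        q=q[np.abs(q[:,:2]-np.median(q[:,:2],0)).max(1)<0.2]
        r=cv2.minAreaRect((q[:,:2]*1000).astype(np.float32)); m=q.mean(0)
        print(c,n,len(q),'rect c',np.round(r[0],1),np.round(r[1],1),round(r[2],2))
    def line(n,q):
        l=cv2.fitLine((q[:,:2]*1000).astype(np.float32),cv2.DIST_HUBER,0,.01,.01).ravel()
        a=np.degrees(np.arctan2(-l[0],l[1])); t=(q[:,:2]*1000-l[2:])@l[:2]
        print(c,n,len(q),'yaw',round(a,2),'mid',np.round(l[2:]+l[:2]*(np.percentile(t,1)+np.percentile(t,99))/2,1),'len',round(np.ptp(t)),'z',np.round(np.percentile(q[:,2],[50,95]),4))
    q=P['cover']; z=q[:,2]; line('covertop',q[z>.136]); rect('covertop',q[z>.136])
    q=P['small_cover']; z=q[:,2]; line('smalltop',q[z>.1])
    q=P['rest']; z=q[:,2]; rect('restbase',q[(z>.006)&(z<.018)])
    b=q[(z>.074)&(z<.095)]; b=b[b[:,0]<.6]; line('bar',b)
    l=q[(z>.0205)&(z<.028)];l=l[(l[:,0]<.63)&(l[:,0]>.57)]; line('lip',l)
    n=q[(z>.08)&(q[:,0]>.62)]; line('noz',n) 
    q=P['valve']; z=q[:,2]; rect('valvebase',q[(z>.006)&(z<.018)])
    b=q[z>.105]; rect('pad',b); print(np.round(b.mean(0),4))
    q=P['rack']; z=q[:,2]; rect('rack',q[(z>.006)&(z<.05)])
E
```

```text
top covertop 212 yaw -4.48 mid [568.7  -7.7] len 117 z [0.1409 0.1449]
top covertop 212 rect c [569.2  -8.5] [117.   10.7] 85.62
top smalltop 169 yaw -4.79 mid [492.9  -1.9] len 89 z [0.1064 0.112 ]
top restbase 5542 rect c [ 629.1 -266.5] [171.9 259.8] 88.73
top bar 252 yaw -1.5 mid [ 551.4 -265. ] len 144 z [0.0854 0.0906]
top lip 170 yaw -1.47 mid [ 597.9 -265.2] len 151 z [0.0235 0.0274]
top noz 234 yaw -90.73 mid [ 710.8 -268.6] len 73 z [0.0933 0.1006]
top valvebase 1500 rect c [530.4 286. ] [ 92.6 188.1] 84.62
top pad 472 rect c [524.8 286.9] [ 42.  153.7] 84.02
[0.4827 0.2901 0.1197]
top rack 2103 rect c [530.9  -4.6] [150.2 130.1] 85.78
side covertop 179 yaw -3.58 mid [567.4  -4. ] len 121 z [0.1413 0.145 ]
side covertop 179 rect c [569.4  -5.1] [120.6  15.1] 84.26
side smalltop 121 yaw -4.59 mid [492.4   3.8] len 83 z [0.106  0.1092]
side restbase 2739 rect c [ 630.1 -263.5] [176.8 263.4] 88.78
side bar 133 yaw -1.09 mid [ 551.3 -261. ] len 144 z [0.085 0.089]
side lip 109 yaw -1.69 mid [ 599.7 -261.5] len 147 z [0.0235 0.0265]
side noz 139 yaw -84.41 mid [ 712.7 -260.1] len 72 z [0.0926 0.0994]
side valvebase 1982 rect c [530.8 289.5] [ 90.  189.8] 84.73
side pad 458 rect c [526.3 289.8] [ 40.8 155.1] 85.1
[0.4812 0.296  0.1205]
side rack 1546 rect c [530.2  -1.6] [153.6 131.4] 84.81
```

View pics/top1.png

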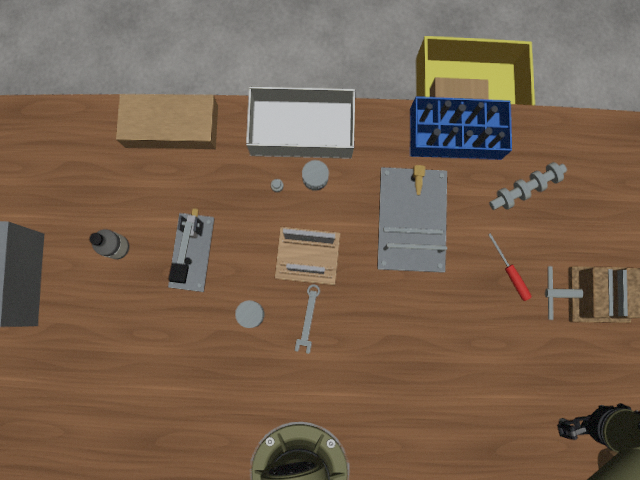

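View pics/side1.png

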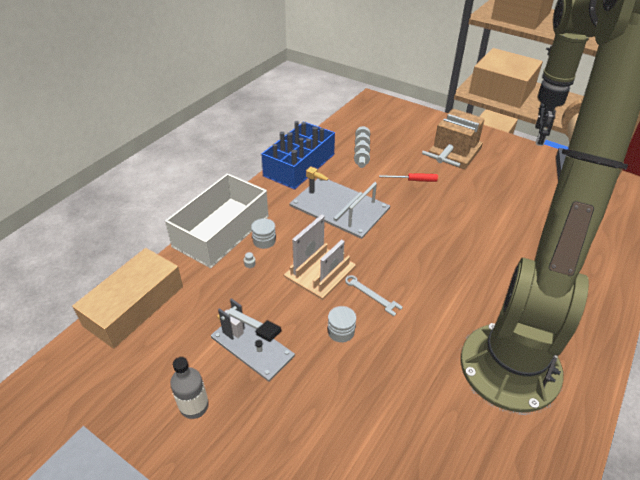

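```bash
cat >> h.py <<'E'
def tool(yaw,tilt=0):
    """tool x along yaw (deg), pointing down, then turned by tilt about tool x"""
    c,s=np.cos(np.radians(yaw)),np.sin(np.radians(yaw))
    return R.from_matrix(np.array([[c,s,0],[s,-c,0],[0,0,-1.]]))*R.from_euler('x',tilt,degrees=True)
def rel(pos,rot,s=None):
    s=s or get_state(); R0=R.from_rotvec(s['orientation'])
    d=R0.inv().apply(np.array(pos)-s['position']); w=np.degrees((R0.inv()*rot).as_rotvec())
    print('shift mm',np.round(d*1000,1),'turn',np.round(w,2)); return d,w
E
python3 - <<'E'
from h import *
rel([.569,-.0065,.231],tool(85.4))
E
```

```text
shift mm [ 5.433e+02 -4.556e+02  3.000e-01] turn [ -0.    -0.   -68.74]
```

Call:
play_rows:
  motion: "0.027 -0.023 0 0 0 -3.5 0;0.055 -0.046 0 0 0 -7 0;0.082 -0.068 0 0 0 -10 0;0.109 -0.091 0 0 0 -14 0;0.136 -0.114 0 0 0 -17 0;0.163 -0.137 0 0 0 -21 0;0.19 -0.16 0 0 0 -24 0;0.218 -0.182 0 0 0 -28 0;0.245 -0.205 0 0 0 -31 0;0.272 -0.228 0 0 0 -34 0;0.299 -0.25 0 0 0 -38 0;0.326 -0.273 0 0 0 -41 0;0.353 -0.296 0 0 0 -45 0;0.38 -0.319 0 0 0 -48 0;0.408 -0.342 0 0 0 -52 0;0.435 -0.364 0 0 0 -55 0;0.462 -0.387 0 0 0 -58 0;0.489 -0.41 0 0 0 -62 0;0.516 -0.433 0 0 0 -65.5 0;0.5433 -0.4556 0 0 0 -68.7 0"

```text
time: 4.27
position: [0.5698, -0.005, 0.2314]
orientation: [2.306, 2.133, 0.0]
contact_force: [0.4, -0.4, -0.3]
grip_width: 0.501
grip_force: 0.0
```

```bash
python3 - <<'E'
from h import *
s=get_state();print(s['time'],s['position'],s['joint_pos'].round(2),s['contact_force'].round(1))
rel([.569,-.0065,.110],tool(85.4))
p=camera('side'); save(p,'side2.png')
d=silhouettes(p,'cover')[:1]
E
```

```text
4.2667 [ 0.56979112 -0.00504814  0.2314459 ] [ 0.4   0.48 -0.68  1.65  0.32  1.13 -0.44] [ 0.4 -0.4 -0.3]
shift mm [ -1.5  -0.7 121.4] turn [0.02 0.01 0.12]
```

Call:
play_rows:
  motion: "-0.0015 0 0.025 0 0 0 0;-0.0015 0 0.05 0 0 0 0;-0.0015 0 0.075 0 0 0 0;-0.0015 0 0.095 0 0 0 0;-0.0015 0 0.11 0 0 0 0;-0.0015 0 0.12 0 0 0 0;-0.0015 0 0.121 0 0 0 0;-0.0015 0 0.121 0 0 0 0"

```text
time: 5.03
position: [0.5688, -0.0083, 0.1103]
orientation: [-2.31, -2.129, 0.001]
contact_force: [0.2, -0.2, 0.1]
grip_width: 0.501
grip_force: 0.0
```

Call:
play_rows:
  motion: "0 0 0 0 0 0 -0.4;0 0 0 0 0 0 -0.7;0 0 0 0 0 0 -1;0 0 0 0 0 0 -1;0 0 0 0 0 0 -1;0 0 0 0 0 0 -1;0 0 0 0 0 0 -1;0 0 0 0 0 0 -1"
  squeeze: 70

```text
time: 5.7
position: [0.5697, -0.008, 0.1115]
orientation: [2.308, 2.128, 0.002]
contact_force: [-0.7, -0.7, 6.6]
grip_width: 0.105
grip_force: 69.7
```

Call:
play_rows:
  motion: "0 0 -0.005 0 0 0 -1;0 0 -0.015 0 0 0 -1;0 0 -0.03 0 0 0 -1;0 0 -0.047 0 0 0 -1;0 0 -0.065 0 0 0 -1;0 0 -0.083 0 0 0 -1;0 0 -0.1 0 0 0 -1;0 0 -0.117 0 0 0 -1;0 0 -0.133 0 0 0 -1;0 0 -0.145 0 0 0 -1;0 0 -0.15 0 0 0 -1;0 0 -0.15 0 0 0 -1"

```text
time: 6.7
position: [0.5692, -0.0078, 0.2616]
orientation: [2.309, 2.129, 0.002]
contact_force: [-0.4, -0.4, -3.9]
grip_width: 0.108
grip_force: 68.5
```

```bash
python3 - <<'E'
from h import *
s=get_state();print(s['time'],s['position'],s['contact_force'].round(1),s['grip_width'])
Rt=R.from_rotvec(s['orientation'])
for c in ('top','side'):
    p=camera(c); save(p,c+'3.png')
    for d in silhouettes(p,'cover')[:1]:
        q=maskpts(p,d['mask']); print(c,d['conf'],d['box'])
        l=Rt.inv().apply(q-s['position'])*1000
        l=l[(abs(l[:,1])<12)&(abs(l[:,0])<75)]
        print(len(l),np.percentile(l,[1,50,99],axis=0).round(1))
        f=l[l[:,2]>0]
        # tilt of face in tool frame: y vs z and y vs x
        A=np.c_[f[:,0],f[:,2],np.ones(len(f))]; m=f[:,1]; w=np.ones(len(f),bool)
        for _ in range(5):
            k=np.linalg.lstsq(A[w],m[w],rcond=None)[0]; w=abs(A@k-m)<3
        print('y=ax+bz+c',k.round(3),w.sum())
        print(spot_point(p,'cover_top')[:1],spot_point(p,'cover')[:1])
E
```

```text
6.7 [ 0.56915235 -0.00781134  0.26164028] [-0.4 -0.4 -3.9] 0.10755785130850949
top 0.69 [505.9, 264.2, 531.8, 298.4]Traceback (most recent call last):
  File "<stdin>", line 10, in <module>
    return _quantile_unchecked(
        a, q, axis, out, overwrite_input, method, keepdims, weights)
    return _ureduce(a,
                    func=_quantile_ureduce_func,
    ...<5 lines>...
                    overwrite_input=overwrite_input,
                    method=method)
    r = func(a, **kwargs)
    result = _quantile(arr,
                       quantiles=q,
    ...<2 lines>...
                       out=out,
                       weights=wgt)
    slices_having_nans = np.isnan(arr[-1, ...])
                                  ~~~^^^^^^^^^
IndexError: index -1 is out of bounds for axis 0 with size 0
```

```bash
cat > m.py <<'E'
from h import *
def plate(p,s=None):
    s=s or get_state(); Rt=R.from_rotvec(s['orientation'])
    v,u=np.nonzero(p['z_map']>0); q=world(p,np.c_[u,v]); l=Rt.inv().apply(q-s['position'])*1000
    k=(abs(l[:,1])<14)&(abs(l[:,0])<80)&(l[:,2]>-40)&(l[:,2]<130); l=l[k]
    return l
E
python3 - <<'E'
from m import *
s=get_state();print(s['time'],s['position'])
p=camera('side'); save(p,'side3.png')
l=plate(p); print(len(l),np.percentile(l,[1,50,99],axis=0).round(1))
for a,b in ((8,35),(35,65),(65,95)):
    f=l[(l[:,2]>a)&(l[:,2]<b)]; print(a,b,len(f),np.percentile(f[:,:2],[2,10,25,50,75,90,98],axis=0).round(1).tolist())
print([(d['conf'],d['box']) for d in silhouettes(p,'cover')],spot_point(p,'cover_top')[:1],spot_point(p,'cover')[:1])
E
```

```text
6.8 [ 0.56844231 -0.00814896  0.25980991]
1374 [[-57.  -11.1 -35.9]
 [ 16.4  -3.8  31.8]
 [ 63.1   7.8  97.1]]
8 35 292 [[-56.5, -6.4], [-46.8, -5.6], [-26.5, -4.7], [8.3, -3.8], [41.1, -3.0], [59.2, -1.9], [62.3, 3.4]]
35 65 316 [[-53.5, -6.3], [-41.4, -5.6], [-21.6, -4.9], [10.5, -3.9], [40.9, -2.9], [59.4, -2.1], [62.4, 2.0]]
65 95 302 [[-55.4, -6.3], [-42.7, -5.6], [-20.9, -4.9], [12.9, -4.0], [43.0, -3.1], [59.9, -2.1], [62.9, 3.5]]
[] [{'uv': [310.7, 178.1], 'conf': 0.71}] [{'uv': [311.6, 221.8], 'conf': 0.83}]
```

View pics/side3.png

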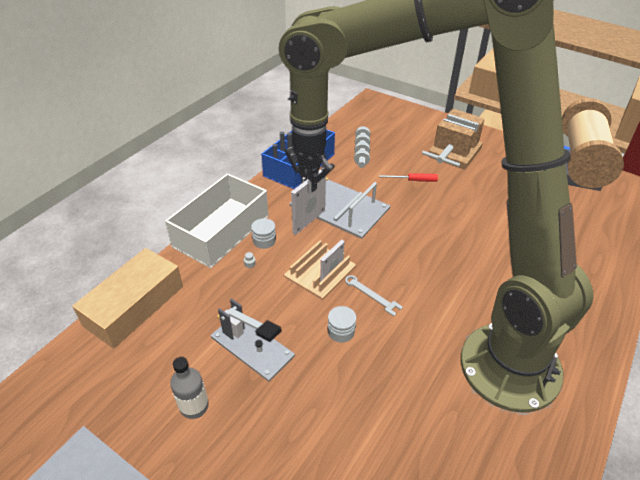

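```bash
cat >> m.py <<'E'
C=np.array([.003,.0005,.0985])  # plate origin in tool
def rest(x,y,z):
    a=np.radians(-1.3); return np.array([.5795+x*np.cos(a)-y*np.sin(a),-.264+x*np.sin(a)+y*np.cos(a),z])
def place(x,z,tilt): 
    Rt=tool(88.7,-tilt); return rest(x,0,z)-Rt.apply(C),Rt
E
python3 - <<'E'
from m import *
print(tool(88.7,-12).as_matrix().round(2).tolist())
pos,Rt=place(.003,.14,12); print(pos); rel(pos,Rt)
E
```

```text
[[0.02, 0.98, 0.21], [1.0, -0.02, -0.0], [-0.0, 0.21, -0.98]]
[ 0.56146819 -0.26659157  0.23624358]
shift mm [-258.2   13.9   23.2] turn [-12.09   0.35  -3.32]
```

Call:
play_rows:
  motion: "-0.004 0 0 0 0 0 -1;-0.012 0 0 0 0 0 -1;-0.024 0.001 0 -0.5 0 0 -1;-0.039 0.002 0 -1 0 -0.3 -1;-0.056 0.003 0 -2 0 -0.6 -1;-0.074 0.004 0 -3 0.1 -0.9 -1;-0.093 0.005 0 -4 0.1 -1.2 -1;-0.112 0.006 0 -5 0.1 -1.5 -1;-0.131 0.007 0 -6 0.2 -1.8 -1;-0.15 0.008 0.002 -7 0.2 -2.1 -1;-0.168 0.009 0.004 -8 0.2 -2.4 -1;-0.186 0.01 0.006 -9 0.3 -2.7 -1;-0.203 0.011 0.009 -10 0.3 -2.9 -1;-0.219 0.012 0.012 -11 0.3 -3.1 -1;-0.234 0.013 0.016 -11.6 0.3 -3.2 -1;-0.246 0.0135 0.02 -12 0.3 -3.3 -1;-0.254 0.0139 0.022 -12.1 0.3 -3.3 -1;-0.258 0.0139 0.023 -12.1 0.3 -3.3 -1;-0.258 0.0139 0.023 -12.1 0.3 -3.3 -1;-0.258 0.0139 0.023 -12.1 0.3 -3.3 -1"

```text
time: 8.67
position: [0.5622, -0.2656, 0.2374]
orientation: [2.133, 2.085, 0.221]
contact_force: [-0.1, 0.7, -3.4]
grip_width: 0.105
grip_force: 68.4
```

```bash
python3 - <<'E'
from m import *
s=get_state();print(s['time'],s['position'],s['contact_force'].round(1))
pos,Rt=place(.003,.14,12); rel(pos,Rt)
p=camera('top'); save(p,'top4.png')
l=plate(p); f=l[(l[:,2]>-40)]; print(np.percentile(f,[1,50,99],axis=0).round(1))
p=camera('side'); save(p,'side4.png')
l=plate(p); f=l[(l[:,2]>8)&(l[:,2]<110)]; print(np.percentile(f,[1,50,99],axis=0).round(1))
A=np.c_[f[:,0],f[:,2],np.ones(len(f))]; w=(f[:,1]<0)
for _ in range(5):
    k=np.linalg.lstsq(A[w],f[w,1],rcond=None)[0]; w=abs(A@k-f[:,1])<2
print(k.round(4),w.sum())
pos,Rt=place(.003,.018,12); rel(pos,Rt)
E
```

```text
8.6667 [ 0.5621505  -0.26563444  0.23738229] [-0.1  0.7 -3.4]
shift mm [-1.  -0.9  1. ] turn [0.11 0.01 0.  ]
[[  6.3  -5.5 -34.5]
 [ 41.1   2.6 -21.7]
 [ 59.7   4.7  89.7]]
[[-56.2  -5.9   8.9]
 [ 18.8  -4.1  53.6]
 [ 64.5   5.4  98.4]]
[ 1.000e-03  1.500e-03 -4.328e+00] 369
shift mm [ -1.6 -26.8 120.5] turn [0.13 0.01 0.07]
```

Call:
play_rows:
  motion: "-0.001 -0.002 0.008 0 0 0 -1;-0.001 -0.0045 0.02 0 0 0 -1;-0.001 -0.0078 0.035 0 0 0 -1;-0.001 -0.011 0.05 0 0 0 -1;-0.001 -0.0145 0.065 0 0 0 -1;-0.0015 -0.018 0.08 0 0 0 -1;-0.0015 -0.021 0.093 0 0 0 -1;-0.0015 -0.0235 0.105 0 0 0 -1;-0.0015 -0.0255 0.114 0 0 0 -1;-0.0015 -0.0265 0.119 0 0 0 -1;-0.0015 -0.0268 0.1205 0 0 0 -1;-0.0015 -0.0268 0.1205 0 0 0 -1"

```text
time: 9.77
position: [0.5611, -0.2676, 0.1137]
orientation: [2.133, 2.085, 0.22]
contact_force: [-0.1, 0.4, -3.9]
grip_width: 0.106
grip_force: 68.4
```

```bash
python3 - <<'E'
from m import *
s=get_state();print(s['time'],s['position'],s['contact_force'].round(1))
def corner(q): # lower back corner etc in rest frame
    pass
Rt=R.from_rotvec(s['orientation']); o=s['position']+Rt.apply(C); print('origin est',((o-rest(0,0,0))*1000).round(1), 'tilt',np.degrees(np.arccos(-Rt.as_matrix()[2,2])).round(2))
p=camera('side'); save(p,'side5.png'); cv2.imwrite('pics/side5c.png',cv2.resize(p['img'][120:270,270:430,::-1],None,fx=4,fy=4))
E
```

```text
9.7667 [ 0.56108807 -0.26760698  0.11372908] [-0.1  0.4 -3.9]
origin est [ 2.8 -1.2 17.5] tilt 12.1
```

View pics/side5c.png

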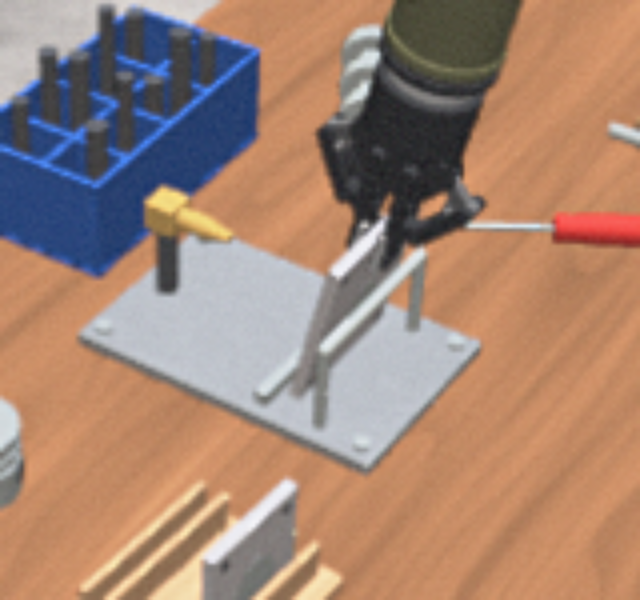

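Call:
play_rows:
  motion: "0 -0.0002 0.001 0 0 0 -1;0 -0.0004 0.002 0 0 0 -1;0 -0.0006 0.003 0 0 0 -1;0 -0.0008 0.004 0 0 0 -1;0 -0.0009 0.0045 0 0 0 -1;0 -0.0009 0.0045 0 0 0 -1"

```text
time: 10.32
position: [0.5614, -0.2681, 0.1103]
orientation: [2.132, 2.083, 0.22]
contact_force: [-3.3, -0.1, 4.4]
grip_width: 0.104
grip_force: 69.8
```

Call:
play_rows:
  motion: "0 -0.0009 0 -0.5 0 0 -1;0 -0.0017 0 -1 0 0 -1;0 -0.0026 0 -1.5 0 0 -1;0 -0.0034 0 -2 0 0 -1;0 -0.0043 0 -2.5 0 0 -1;0 -0.0052 0 -3 0 0 -1;0 -0.006 0 -3.5 0 0 -1;0 -0.006 0 -3.5 0 0 -1"

```text
time: 10.98
position: [0.5555, -0.2681, 0.109]
orientation: [2.096, 2.048, 0.281]
contact_force: [-2.1, 0.1, 5.0]
grip_width: 0.098
grip_force: 69.9
```

Call:
play_rows:
  motion: "0 -0.0009 0 -0.5 0 0 -1;0 -0.0017 0 -1 0 0 -1;0 -0.0026 0 -1.5 0 0 -1;0 -0.0026 0 -1.5 0 0 -1;0 -0.0026 0 -1.5 0 0 -1"

```text
time: 11.4
position: [0.5545, -0.2679, 0.1084]
orientation: [2.08, 2.033, 0.308]
contact_force: [4.9, -1.4, 2.4]
grip_width: 0.103
grip_force: 69.2
```

```bash
cat >> m.py <<'E'
def lean(p):
    """fit of the leaning plate in the rest frame: from plate-coloured points above the bar"""
    v,u=np.nonzero(p['z_map']>0); q=world(p,np.c_[u,v]); a=np.radians(-1.3)
    d=q-rest(0,0,0); x=d[:,0]*np.cos(a)+d[:,1]*np.sin(a); y=-d[:,0]*np.sin(a)+d[:,1]*np.cos(a)
    return np.c_[x,y,q[:,2]]*1000
E
python3 - <<'E'
from m import *
s=get_state();print(s['time'],s['contact_force'].round(1))
Rt=R.from_rotvec(s['orientation']); o=s['position']+Rt.apply(C); print('origin est',((o-rest(0,0,0))*1000).round(1), 'tilt',np.degrees(np.arccos(-Rt.as_matrix()[2,2])).round(2))
E
```

```text
11.4 [ 4.9 -1.4  2.4]
origin est [ 4.9 -1.8 14.5] tilt 17.33
```

Call:
play_rows:
  motion: "0 0 0 0 0 0 -0.7;0 0 0 0 0 0 -0.6;0 0 0 0 0 0 -0.5;0 0 0 0 0 0 -0.4;0 0 0 0 0 0 -0.4;0 0 0 0 0 0 -0.4"

```text
time: 11.9
position: [0.5522, -0.2676, 0.107]
orientation: [2.084, 2.036, 0.304]
contact_force: [0.7, -0.7, 0.2]
grip_width: 0.299
grip_force: 0.0
```

```bash
python3 - <<'E'
from m import *
s=get_state();print(s['time'],s['contact_force'].round(1),s['grip_width'],s['position'])
p=camera('side'); cv2.imwrite('pics/side6c.png',cv2.resize(p['img'][120:270,270:430,::-1],None,fx=4,fy=4))
E
```

```text
11.9 [ 0.7 -0.7  0.2] 0.2989959135550113 [ 0.5521626  -0.26762298  0.10695693]
```

View pics/side6c.png

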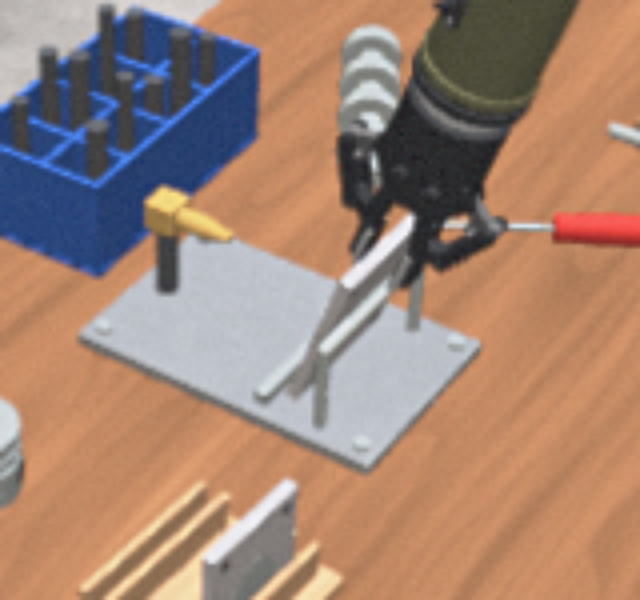

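Call:
play_rows:
  motion: "0 0 -0.005 0 0 0 -0.4;0 0 -0.012 0 0 0 -0.4;0 0 -0.022 0 0 0 -0.4;0 0 -0.035 0 0 0 -0.4;0 0 -0.05 0 0 0 -0.4;0 0 -0.07 0 0 0 -0.4;0 0 -0.09 0 0 0 -0.4;0 0 -0.11 0 0 0 -0.4;0 0 -0.13 0 0 0 -0.6;0 0 -0.14 0 0 0 -0.8;0 0 -0.14 0 0 0 -1"

```text
time: 12.87
position: [0.5119, -0.2672, 0.2439]
orientation: [2.08, 2.032, 0.305]
contact_force: [1.0, -0.5, -0.5]
grip_width: 0.002
grip_force: 0.0
```

```bash
python3 - <<'E'
from m import *
s=get_state();print(s['time'],s['contact_force'].round(1),s['position'],s['joint_pos'].round(2))
for c in('side','top'):
    p=camera(c); l=lean(p)
    f=l[(abs(l[:,1])<75)&(l[:,0]<10)&(l[:,0]>-70)&(l[:,2]>98)&(l[:,2]<150)]
    t=f[f[:,2]>np.percentile(f[:,2],90)-6]
    print(c,len(f),np.percentile(f,[1,50,99],axis=0).round(1).tolist(),'top',np.percentile(t,[2,50,98],axis=0).round(1).tolist(), 'slope', np.polyfit(t[:,1],t[:,0],1).round(3))
    if c=='top':
        b=l[(abs(l[:,1])<58)&(l[:,0]<13)&(l[:,0]>-8)&(l[:,2]<70)]; print(np.percentile(b,[5,50,95],axis=0).round(1))
    for d in silhouettes(p,'cover')[:1]: print(d['conf'],np.round(d['box']))
    cv2.imwrite(f'pics/{c}7c.png',cv2.resize(p['img'][120:270,270:470,::-1],None,fx=4,fy=4))
# pad target
a=np.radians(-5.3); pad=lambda x:np.array([.5406+x*np.cos(a),.2868+x*np.sin(a)])
print(pad(-.0713),pad(-.075))
E
```

```text
12.8667 [ 1.  -0.5 -0.5] [ 0.51187586 -0.26719395  0.24391837] [ 1.12  0.37 -0.82  1.86  0.24  0.75  0.19]
side 235 [[-38.3, -62.7, 98.5], [-32.1, 8.2, 131.9], [-20.1, 59.8, 141.2]] top [[-38.3, -59.2, 133.1], [-33.2, 1.1, 136.9], [-27.5, 57.8, 141.3]] slope [-3.0000e-03 -3.3199e+01]
0.72 [343. 172. 378. 221.]
top 284 [[-38.9, -62.4, 99.8], [-30.7, 14.7, 133.5], [-17.3, 55.2, 143.4]] top [[-38.9, -62.5, 134.1], [-33.6, 12.6, 137.7], [-28.9, 52.8, 143.4]] slope [-8.0000e-03 -3.3556e+01]
[[ -6.9 -41.8   9.3]
 [  3.5   9.8  28.7]
 [ 12.1  55.5  64.8]]
0.92 [389. 234. 450. 251.]
[0.46960483 0.29338602] [0.46592065 0.29372779]
```

View pics/side7c.png

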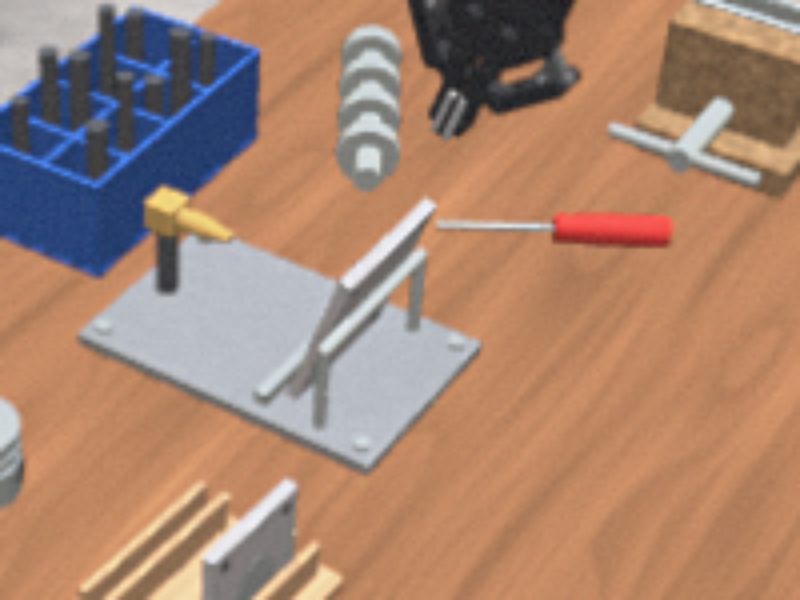

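```bash
python3 - <<'E'
from m import *
rel([.467,.2936,.19],tool(84.7))
E
```

```text
shift mm [558.9 -69.2  31.1] turn [17.02 -0.58  3.93]
```

Call:
play_rows:
  motion: "0.015 -0.002 0.001 0.5 0 0 -1;0.04 -0.005 0.002 1 0 0.3 -1;0.07 -0.009 0.004 2 0 0.5 -1;0.105 -0.013 0.006 3 -0.1 0.7 -1;0.14 -0.017 0.008 4 -0.1 1 -1;0.175 -0.022 0.01 5 -0.2 1.2 -1;0.21 -0.026 0.012 6 -0.2 1.4 -1;0.245 -0.03 0.014 7 -0.2 1.7 -1;0.28 -0.035 0.016 8 -0.3 2 -1;0.315 -0.039 0.018 9 -0.3 2.2 -1;0.35 -0.043 0.02 10 -0.3 2.4 -1;0.385 -0.048 0.022 11.5 -0.4 2.7 -1;0.42 -0.052 0.024 13 -0.4 3 -1;0.455 -0.056 0.026 14.5 -0.5 3.3 -1;0.49 -0.061 0.028 16 -0.5 3.5 -1;0.52 -0.064 0.029 17 -0.6 3.7 -1;0.545 -0.0675 0.0305 17 -0.6 3.9 -1;0.5589 -0.0692 0.0311 17 -0.6 3.9 -1;0.5589 -0.0692 0.0311 17 -0.6 3.9 -1;0.5589 -0.0692 0.0311 17 -0.6 3.9 -1"

```text
time: 14.73
position: [0.4667, 0.2941, 0.1892]
orientation: [2.317, 2.119, -0.003]
contact_force: [-0.6, -0.9, 0.2]
grip_width: -0.001
grip_force: 0.0
```

```bash
python3 - <<'E'
from m import *
s=get_state();print(s['time'],s['contact_force'].round(1),s['position'],s['joint_pos'].round(2))
rel([.467,.2936,.13],tool(84.7)); rel([.467,.2936,.093],tool(84.7))
E
```

```text
14.7333 [-0.6 -0.9  0.2] [0.46665905 0.29407578 0.18924986] [-0.12  0.51 -0.75  1.75  0.4   1.04 -1.1 ]
shift mm [-0.3  0.4 59.3] turn [-0.01  0.12  0.19]
shift mm [-0.2  0.4 96.3] turn [-0.01  0.12  0.19]
```

Call:
play_rows:
  motion: "0 0 0.015 0 0 0 -1;0 0 0.033 0 0 0 -1;0 0 0.048 0 0 0 -1;0 0 0.058 0 0 0 -1;0 0 0.063 0 0 0 -1;0 0 0.067 0 0 0 -1;0 0 0.071 0 0 0 -1;0 0 0.075 0 0 0 -1;0 0 0.079 0 0 0 -1;0 0 0.083 0 0 0 -1;0 0 0.087 0 0 0 -1;0 0 0.09 0 0 0 -1;0 0 0.093 0 0 0 -1;0 0 0.093 0 0 0 -1;0 0 0.093 0 0 0 -1"

```text
time: 15.98
position: [0.4665, 0.2938, 0.0985]
orientation: [2.319, 2.117, 0.0]
contact_force: [-6.3, -1.4, 8.5]
grip_width: 0.003
grip_force: 4.0
```

```bash
cat > v.py <<'E'
from m import *
s=get_state();print(s['time'],s['contact_force'].round(1),s['position'].round(4))
a=np.radians(-5.3)
for c in('side','top'):
    p=camera(c); v,u=np.nonzero(p['z_map']>0); q=world(p,np.c_[u,v]); d=q-[.5406,.2868,0]
    x=(d[:,0]*np.cos(a)+d[:,1]*np.sin(a))*1000; y=(-d[:,0]*np.sin(a)+d[:,1]*np.cos(a))*1000; z=q[:,2]*1000
    cen=np.median(y[(abs(y)<8)&(x>-45)&(x<25)&(z>75)]); print(c,'bar y',cen)
    for lo,hi in((-100,-85),(-85,-65),(-65,-53),(-45,-20),(-20,5),(5,28)):
        k=(x>lo)&(x<hi)&(abs(y)<18)&(z>60)&(z<110); k2=k&(z>np.percentile(z[k],60)-4) if k.sum() else k
        print(lo,hi,k.sum(),np.percentile(z[k],[25,50,75]).round(1) if k.sum() else '')
    cv2.imwrite(f'pics/{c}9c.png',cv2.resize(p['img'][270:400,190:330,::-1] if c=='side' else p['img'][190:310,150:290,::-1],None,fx=4,fy=4))
E
python3 v.py
```

```text
15.9833 [-6.3 -1.4  8.5] [0.4665 0.2938 0.0985]
side bar y 1.5634202179139216
-100 -85 104 [93.2 97.7 99.9]
-85 -65 71 [ 98.8 100.2 103.2]
-65 -53 25 [97.5 98.7 99.3]
-45 -20 74 [92.4 94.5 95.3]
-20 5 72 [90.3 93.1 94.4]
5 28 79 [88.9 91.8 93.1]
top bar y -1.1703265657416333
-100 -85 0 
-85 -65 0 
-65 -53 0 
-45 -20 35 [90.  92.7 94.7]
-20 5 76 [89.5 91.4 93.7]
5 28 71 [88.9 91.2 93.6]
```

View pics/side9c.png

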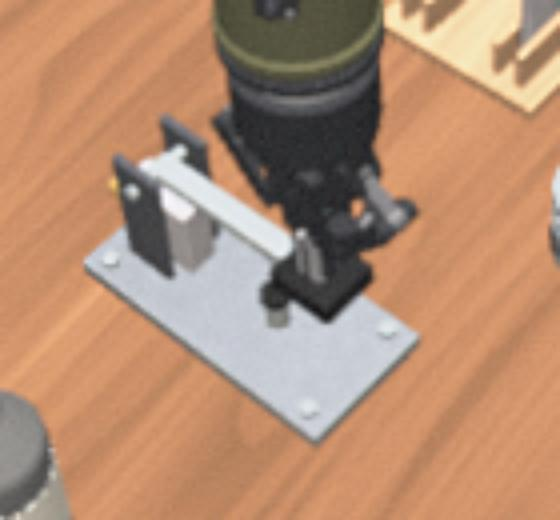

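Call:
play_rows:
  motion: "0 -0.0003 0.0015 0 0 0 -1;0 -0.0006 0.003 0 0 0 -1;0 -0.001 0.0045 0 0 0 -1;0 -0.001 0.0055 0 0 0 -1;0 -0.001 0.0055 0 0 0 -1;0 -0.001 0.0055 0 0 0 -1"

```text
time: 16.58
position: [0.4662, 0.2939, 0.0933]
orientation: [2.319, 2.116, 0.002]
contact_force: [-3.7, -0.2, 9.6]
grip_width: 0.001
grip_force: 4.3
```

```bash
python3 v.py
```

```text
16.5833 [-3.7 -0.2  9.6] [0.4662 0.2939 0.0933]
side bar y 1.4274783561007038
-100 -85 107 [89.3 93.4 94.8]
-85 -65 74 [93.4 94.9 99.8]
-65 -53 27 [92.7 93.8 95.1]
-45 -20 76 [89.1 90.4 91.4]
-20 5 68 [89.6 90.6 91.9]
5 28 81 [87.9 90.3 91.6]
top bar y -0.9990352883464727
-100 -85 0 
-85 -65 0 
-65 -53 0 
-45 -20 37 [87.6 89.4 91.6]
-20 5 68 [87.4 89.5 92. ]
5 28 72 [85.5 89.7 91.2]
```

Call:
play_rows:
  motion: "0 0 0 0 0 0 -1;0 0 0 0 0 0 -1;0 0 0 0 0 0 -1;0 0 0 0 0 0 -1;0 0 0 0 0 0 -1;0 0 0 0 0 0 -1;0 0 0 0 0 0 -1;0 0 0 0 0 0 -1"

```text
time: 17.35
position: [0.4662, 0.2939, 0.0934]
orientation: [2.319, 2.116, 0.002]
contact_force: [-4.8, -0.3, 8.7]
grip_width: -0.0
grip_force: 4.3
```

```bash
python3 v.py; python3 - <<'E'
from m import *
p=camera('top'); save(p,'top10.png'); l=lean(p)
f=l[(abs(l[:,1])<75)&(l[:,0]<10)&(l[:,0]>-70)&(l[:,2]>128)&(l[:,2]<150)]; print(np.percentile(f,[2,50,98],axis=0).round(1))
E
```

```text
17.35 [-4.8 -0.3  8.7] [0.4662 0.2939 0.0934]
side bar y 1.7246750303303477
-100 -85 109 [88.9 92.8 94.8]
-85 -65 73 [ 93.5  95.6 100.6]
-65 -53 29 [93.3 94.  95.2]
-45 -20 75 [89.6 91.  91.9]
-20 5 70 [88.7 90.6 91.4]
5 28 79 [87.2 90.1 91.3]
top bar y -1.190685845945588
-100 -85 0 
-85 -65 0 
-65 -53 0 
-45 -20 38 [85.7 89.3 91.6]
-20 5 69 [87.2 89.5 91.2]
5 28 73 [86.7 89.3 91.9]
[[-39.2 -62.1 128.8]
 [-33.4  -4.  136.2]
 [-26.5  52.9 142.7]]
```

View pics/top10.png

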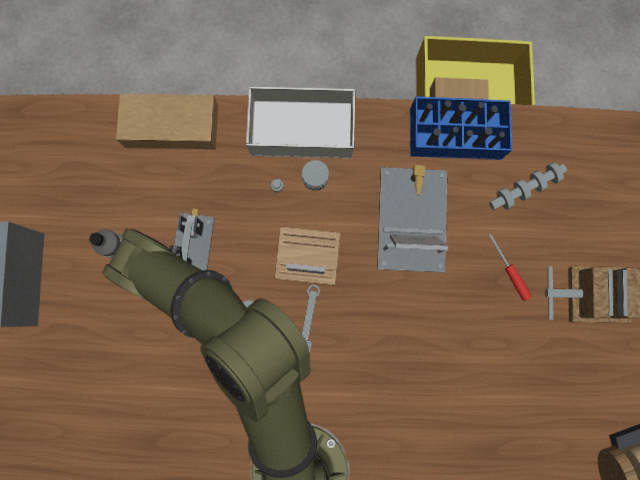

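The plate leans on the rest (around 418,242), the small cover is still in the rack (305,268), and the bystanders that show are where they were. The lever is level and holding steady.

```bash
python3 -c "
from plant import *
print(sign_off())"
```

```text
the job is handed in; nothing more can be done
None
```

The larger cover plate leans on the drying rest at about 17°, centred and square to the bar, and after letting it go I pressed the valve lever level and signed off at 17 s of the 61 s allowed with the gripper still holding it down; the verdict was not reported.

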